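# Hold the mirror ready above its battens

## Robot

A 6-joint arm with a two-finger parallel gripper is mounted at the origin on the work surface. World frame = base frame: x ahead of the robot, y to its left, z up, the work surface at z = 0. Lengths are in mm, angles in rad, forces in N, time in s.
With the tool pointing down it reaches from about 250 to 850 mm from the base axis. Payload 12.5 kg.
Tool frame: the origin (TCP) lies at the very end of the fingers, on their centre line; the grasp point (between the pads) lies arm.hold_point_z behind it (arm.hold_point_z is the distance from the TCP to the grasp point, in mm); z points along the fingers, y is the direction in which the jaws open and shut (so a half turn about z gives the same grasp; the last joint's range is limited). The gripper opens to 93 mm and grips with 3 to 60 N. Pads are 15 mm wide; open, the fingers measure 128 mm over their backs; the gripper's body (75 mm by 188 mm) begins 65 mm behind the grasp point.
Start: joints at [-1.416, 0.351, 1.652, -0, 1.139, -0.085], TCP at [130.65, -534.242, 218.633] pointing down, gripper open.
Joint ranges: [-2.75, 2.75], [-0.79, 2.1], [0.01, 2.65], [-1.57, 4.71], [0.07, 3.14], [-2.87, 2.87]. Speed limits (rad/s): [2.22, 2.22, 2.79, 3.14, 3.14, 3.14].

## Interface

Orientations are given as a unit quaternion [w, x, y, z].
In Python, from cell import arm gives the robot as it stands.
- The arm moves only by the tool drive_tool, never from a script. Its argument "motion" is a list of rows, each a list of 4 numbers: the shift along the world's x, y, z in mm, then the turn about the world's z in degrees. A call has exactly 10 rows; each row is the pose to reach, as a shift and turn from the pose measured when the call began; what a row does not reach only later rows make up. A row lasts 1/10 s, in which the tool goes at most 50 mm and 8.59 degrees, less where a joint would pass 70% of its speed; a pose out of reach is approached as far as the arm can. A call with a gripper value outside its range is refused whole. "fingers" is the closure in counts, from 0 (fully open) to 255 (shut), set as the call begins (left out, the last holds). The fingers move at their own pace and stop on an object; the grip force is fixed at half the most. Time passes only in rows, so rows that repeat a pose let the fingers close, or fill a call up. It gives the time, the measured TCP pose, the force and the opening at its end, in the units of the state.
- arm.sense(): the state, without advancing time (a new reading comes with each control period).
- arm.snapshot(name): name is "scene" or "top" or "wrist"; returns a dict with "pixels" (384x512x3 uint8, red, green, blue), "z_map" (384x512 float32, mm along the optical axis (not along the pixel's ray), 0 where there is no reading), "intrinsics" (3x3 intrinsics, pixels), "T" (4x4, takes a point from camera to world coordinates); the wrist camera has in their place "mount" (4x4, takes a point from camera to tool coordinates, whose origin is the TCP and whose axes are the flange's). Camera axes: x right, y up, looking along -z (the intrinsics and any distortion apply to the point x, -y, -z); pixel columns grow to the right and rows downward; lengths in mm; the calibration is good to about 2 mm. A picture is of the moment at which its call begins: read the wrist's pose just before it.
- arm.close_job(): hands the job in, once; it reports no verdict.
Trained networks look in a picture, given as the dict that the camera call returned (one of the last four; its "shot" number tells which), for a name from the list of things; names that differ only in an ending like _2 or _b are one class to them, and where a whole thing is asked for, a point or a joint stands for the part that bears it (a point fixed in the world has none). Each returns a list of dicts, best first, with "confidence" (0 to 1); they miss things now and then, are a little off and sometimes report something else, mostly with a low value. They report only what shows in the picture. A call takes as long as a camera call. They do not tell look-alikes from the thing itself.
- arm.masks_of(picture, query): "region" (384x512 bool, what is visible of it) and "bbox" ([left, top, right, bottom] in pixels, round what is visible of it).
The state is a dict: "t": time; "q": joint angles; "joint_velocities": joint speeds; "joint_efforts": joint torques, N m; "eef_pos": TCP position; "orientation": TCP orientation; "ft_force": force on the tool from outside, world axes, zero at the start; "ft_torque": the same for the moment, N m; "grip_width": finger opening in mm.
Only numpy, scipy, OpenCV 4.12 (cv2) and the standard library are available. Lean on these libraries where they do the work, as an engineer would, in place of code of your own. Each camera call takes 0.05 s, during which the arm holds its last target.

## Task

Finish setting up the eye-shaped mirror frame: first lay the loose dark batten down flat (do not drop it) on its white-outlined place on the card backing, parallel to the batten already glued there, and let go of it. Then take the mirror by its orange lifter grip, carry it over the caddy of glue sticks without knocking into anything, and stop with it level, centred and lined up lengthwise about one centimetre above the two battens, never touching them or the backing. Finish while still holding it there: do not put it down or let go.

Things in the scene. Friction and masses are not known exactly. Their poses are not given: they have to be found in the camera images.
- backing: Eye-shaped brown card plaque fixed to the table: 300 long (its x, pointed ends), 180 wide (y), 8 thick. Origin: centre of its underside, at table height. A dark batten 140 x 20 x 12 is glued on top, lying along x, centred 36 towards +y of the middle; the outlined free place is 36 towards -y. The facing sides of the two battens end up 52 apart.
- batten_place (a point): Centre of the white-outlined free place on the backing's top face (8 above the table); the outline is 140 x 20, its long side along the backing's x. Axes as the backing's.
- mirror_seat (a point): Point over the middle of the backing, level with the tops of the battens (20 above the table): the mirror's underside centre belongs straight above it. Axes as the backing's; the mirror's length goes along its x, either way round.
- batten: Loose dark wooden batten, 140 (x) x 20 (y) x 12 (z), about 30 g, lying flat on the table. Origin: centre of its underside. Either end may go either way.
- mirror: Oval mirror with straight long sides, 200 (x) x 110 (y) x 5, face up on the table, about 0.33 kg, balanced. Origin: centre of its underside. On its middle a fixed suction lifter: black cup 54 across up to 17 above the underside, stem 16 across, then an orange grip bar 70 long (x), 18 wide (y), from 31 to 61 above the underside; pinch it across its width from above.
- caddy: Loose beige caddy of glue sticks and pens standing between mirror and backing, 340 long (x) x 90 wide (y), walls 80 high, the highest stick 121 above the table, about 0.7 kg. Origin: centre of its underside. To be carried over, not moved.
- glue_gun: Grey glue gun lying on its side, about 200 x 140 x 42; bystander. Origin: on the table, under its barrel.
- straightedge: Aluminium straightedge 360 long (y), 50 wide (x), 4 thick, black bail handle up to 43 high; bystander. Origin: centre of its underside.
- knife: Yellow utility knife lying flat, 175 x 24 x 18; bystander. Origin: under its handle.
- phone: Black phone lying flat, 74 x 150 x 8; bystander. Origin: centre of its underside.
- tape: Roll of tan tape lying flat, 90 across, 25 high; bystander. Origin: centre of its underside.
- brush_pot: Blue pot with brushes, 80 across, 200 high overall; bystander. Origin: centre of its underside.
Mind the look-alikes: they are no part of the job. Of the things like the batten, leave any that is green; of the rest the larger one is meant.

How it is judged:
By the outcome, as a careful person would: the job done as asked, in the order asked, and still so for the second after the job is handed in, while the arm keeps its last pose, push and grip.
It also fails if it takes over 61 s, if anything falls off the work surface, if the arm or the gripper's body presses on something with over 40 N, if the wrist force passes 120 N, or if a joint passes its speed limit or range.

## Working session

There is one attempt and no reset: what is moved stays moved. The work goes in short steps, Python scripts to look and compute and a tool call to move; the robot and the scene stay as the last step left them, time stands still between calls to the robot, and variables do not carry over. Pictures are saved under pics/ and viewed, and the job is handed in when it is done.

Besides the shell and the picture viewer there is one more tool, called after "Emit:" in YAML: its name, and indented under it one key for each argument. drive_tool: Moves the arm, as the interface text tells. Its arguments: {"type":"object","properties":{"motion":{"type":"array","items":{"type":"array","items":{"type":"number"}}},"fingers":{"type":"number"}},"required":["motion"]}

```bash
mkdir -p pics; ls; cat > h.py <<'E'
import numpy as np, cv2
from cell import arm
def save(n,img):
    cv2.imwrite('pics/'+n+'.png',cv2.cvtColor(np.ascontiguousarray(img),cv2.COLOR_RGB2BGR))
def world(p,T=None):
    z=p['z_map'].astype(float);K=p['intrinsics'];T=p['T'] if T is None else T
    v,u=np.mgrid[0:z.shape[0],0:z.shape[1]]
    x=(u-K[0,2])/K[0,0]*z;y=(v-K[1,2])/K[1,1]*z
    P=np.stack([x,-y,-z,np.ones_like(z)],-1)@np.asarray(T).T
    P=P[...,:3];P[z<=0]=np.nan
    return P
def toolT(s):
    from scipy.spatial.transform import Rotation as R
    q=s['orientation'];M=np.eye(4);M[:3,:3]=R.from_quat([q[1],q[2],q[3],q[0]]).as_matrix();M[:3,3]=s['eef_pos'];return M
E
python3 - <<'E'
from h import *
s=arm.sense();print(s);print(arm.hold_point_z)
for n in['top','scene']:
    p=arm.snapshot(n);save(n+'0',p['pixels']);print(n,p['intrinsics'],p['T'],[k for k in p])
    for q in['backing','batten','mirror','caddy','straightedge','glue_gun','knife','phone','tape','brush_pot']:
        for m in arm.masks_of(p,q):
            P=world(p)[m['region']];print(q,round(m['confidence'],2),m['bbox'],np.nanmedian(P,0).round(0),np.nanmin(P,0).round(),np.nanmax(P,0).round())
E
```

```text
pics
{'t': 0.0, 'q': array([-1.41556940e+00,  3.51205986e-01,  1.65240562e+00, -3.30138531e-07,
        1.13911927e+00, -8.45986836e-02]), 'joint_velocities': array([-9.47713623e-04, -9.69214501e-04, -1.32157238e-04,  4.77029023e-04,
       -7.78294780e-05,  3.78654032e-04]), 'joint_efforts': array([ 1.76418380e-03, -4.97322643e+01, -2.85257256e+01,  6.99460460e-02,
        2.57147307e-02, -1.15082712e-04]), 'eef_pos': array([ 130.61592979, -533.91496075,  218.12502416]), 'orientation': array([-5.68752362e-04,  9.92818901e-01,  1.19625688e-01, -2.02433239e-05]), 'ft_force': array([ 0.71331245, -0.23874214,  0.89434625]), 'ft_torque': array([ 0.0032275 , -0.04499797,  0.02550063]), 'grip_width': 93.20922246426298}
18.8
top [[486.57860489   0.         260.60366489]
 [  0.         486.57860489 201.81058657]
 [  0.           0.           1.        ]] [[-6.60650540e-03  9.96893305e-01 -7.84862568e-02  3.51279808e+02]
 [-9.99971881e-01 -6.86459762e-03 -3.01902244e-03 -2.85116353e+01]
 [-3.54841983e-03  7.84641046e-02  9.96910624e-01  1.93171148e+03]
 [ 0.00000000e+00  0.00000000e+00  0.000
[... 2920 characters left out ...]
] [819.  45.  48.]
glue_gun 0.92 [347.3, 151.9, 384.2, 186.8] [752. 302.  33.] [669. 136.  -1.] [820. 478. 203.]
glue_gun 0.48 [180.4, 261.0, 215.5, 287.8] [ 497. -437.   12.] [ 429. -451.    1.] [ 568. -413.   18.]
knife 0.84 [238.3, 277.1, 247.0, 330.6] [ 679. -436.   13.] [ 616. -504.   -1.] [ 740. -363.   22.]
phone 0.79 [336.8, 125.5, 358.2, 145.1] [574. 541.   9.] [524. 472.  -1.] [619. 626.  17.]
phone 0.67 [236.1, 274.0, 250.4, 332.2] [ 679. -437.   13.] [ 611. -504.   -4.] [ 740. -363.   22.]
tape 0.62 [164.3, 300.5, 195.8, 332.9] [ 567. -582.   23.] [ 522. -623.   -1.] [ 609. -527.   31.]
brush_pot 0.89 [347.4, 156.9, 363.5, 206.9] [772. 134.  76.] [716. 111.  -2.] [808. 364. 203.]
```

```bash
python3 - <<'E'
import cv2
a=cv2.imread('pics/top0.png');b=cv2.imread('pics/scene0.png')
cv2.imwrite('pics/top_z.png',cv2.resize(a[110:310,95:425],None,fx=2.4,fy=2.4,interpolation=cv2.INTER_CUBIC))
cv2.imwrite('pics/scene_z.png',cv2.resize(b[120:340,120:400],None,fx=2.7,fy=2.7,interpolation=cv2.INTER_CUBIC))
E
```

```text
(no output)
```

View pics/top_z.png

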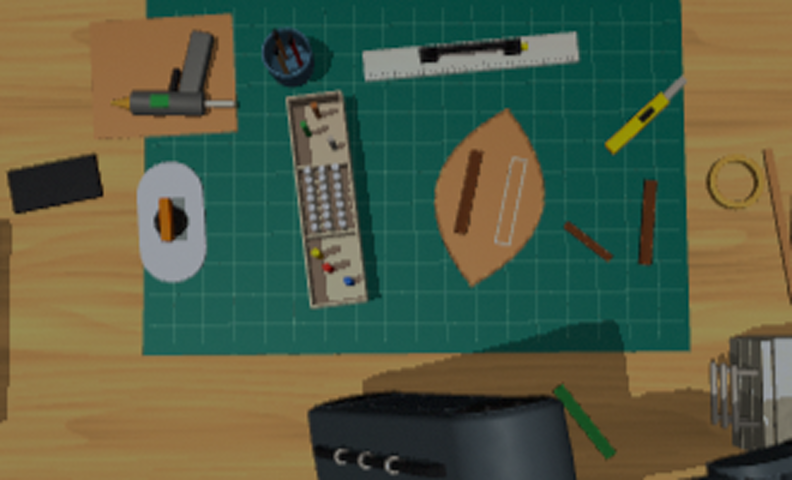

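View pics/scene_z.png

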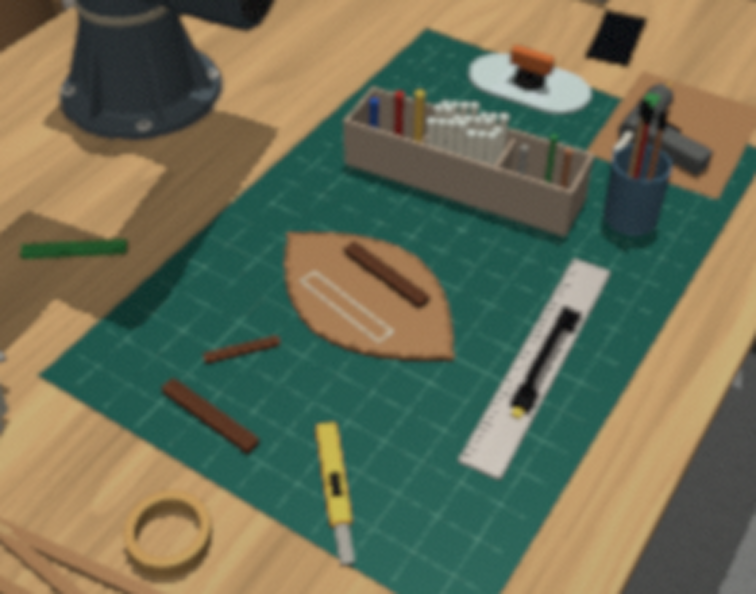

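The top crop shows three batten-like things:
- a large brown one at crop (648,222), full-image about (365,202)
- a small brown one at crop (588,241), full-image about (340,210)
- a green one at crop (585,420), full-image about (338,285)

The green one is ruled out, and of the two brown ones the larger (about 140 mm long, near (498,-434)) is the one meant. I'll fit its position and confirm it in an enlarged crop.

```bash
cat >> h.py <<'E'
def rect(P):
    (c,(w,h),a)=cv2.minAreaRect(P[:,:2].astype(np.float32))
    if w<h: w,h=h,w;a+=90
    return np.round(c,1),round(w,1),round(h,1),round((a+90)%180-90,2)
E
python3 - <<'E'
from h import *
for n in['top','scene']:
    p=arm.snapshot(n);W=world(p);img=p['pixels'].astype(int)
    r,g,b=img[...,0],img[...,1],img[...,2]
    X,Y,Z=W[...,0],W[...,1],W[...,2]
    def box(x0,x1,y0,y1):return (X>x0)&(X<x1)&(Y>y0)&(Y<y1)
    for nm,bx,c in [('bat',box(420,580,-460,-405),(r>g+15)),('small',box(430,505,-375,-295),r>g+10),('backing',box(390,700,-275,-70),r>g+10),
      ('mirror',box(400,620,285,425),(r>g*0.85)),('grip',box(460,560,310,400),(r>g+50)&(r>100)),('gripz',box(460,560,310,400),(Z>45)),('caddy',box(350,740,25,170),Z>60)]:
        m=bx&c
        print(n,nm,m.sum(),rect(W[m]),'med',np.median(W[m],0).round(1))
    u0,v0=(340,175) if n=='top' else (170,235)
    cr=p['pixels'][v0:v0+60,u0:u0+60] if n=='top' else p['pixels'][v0:v0+60,u0:u0+70]
    save('bat_'+n,cv2.resize(cr,None,fx=7,fy=7,interpolation=cv2.INTER_CUBIC))
    #dark batten on the backing & white outline
    ins=box(430,660,-240,-90)
    dk=ins&(r>g)&(r<105)&(r>g+10)
    wh=ins&(b>120)
    for nm,m in(('glued',dk),('white',wh)):
        if m.sum()>3: print(nm,m.sum(),rect(W[m]),np.median(W[m],0).round(1))
E
```

```text
top bat 165 (array([ 499.1, -433.2]), 137.2, 22.2, -4.21) med [ 498.9 -433.2   13. ]
top small 71 (array([ 466.7, -335.4]), 91.1, 11.9, 52.14) med [ 467.6 -336.6    9.8]
top backing 2224 (array([ 542.9, -173.4]), 216.5, 214.2, -56.58) med [ 541.3 -172.2    8.9]
top mirror 1479 (array([510.1, 360.9]), 216.3, 128.0, 0.06) med [503.3 360.3   5.7]
top grip 68 (array([504.5, 353.9]), 62.1, 17.9, -0.47) med [504.3 353.1  61.3]
top gripz 94 (array([506.7, 353.6]), 67.2, 19.0, 2.91) med [506.5 352.3  60.4]
top caddy 689 (array([553.6,  95. ]), 377.5, 97.2, 8.06) med [539.3  96.5  83.9]
glued 204 (array([ 542.9, -162.1]), 220.1, 141.8, 0.37) [ 548.1 -138.9   19.3]
white 30 (array([ 531.1, -207.5]), 128.8, 25.6, -11.78) [ 526.5 -212.4    8.9]
scene bat 228 (array([ 499.9, -436. ]), 136.4, 19.8, -5.43) med [ 503.8 -437.8   12.1]
scene small 91 (array([ 466.9, -337. ]), 88.9, 16.6, 52.09) med [ 467.8 -337.9    7.9]
scene backing 2245 (array([ 541.1, -174.8]), 218.2, 217.7, 32.37) med [ 548.7 -180.8    8.9]
scene mirror 809 (array([510.3, 357.9]), 218.9, 133.8, 0.2) med [516.5 347.4   6.1]
scene grip 81 (array([506.2, 349.7]), 65.1, 27.4, 11.77) med [509.2 347.5  58.3]
scene gripz 94 (array([506.4, 350.7]), 70.5, 27.4, 5.74) med [510.  347.4  57.1]
scene caddy 1489 (array([555.1,  94.6]), 380.4, 103.5, 7.38) med [547.7  78.3  78.7]
glued 213 (array([ 553.6, -177.4]), 210.7, 112.7, -3.51) [ 556.6 -145.1   18.7]
white 63 (array([ 534.7, -210.6]), 144.7, 32.1, -11.5) [ 552.7 -213.8    9.1]
```

View pics/bat_top.png

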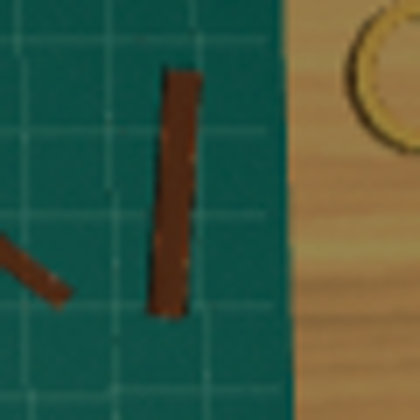

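Emit:
drive_tool:
  motion:
    - [40,11,0,-2]
    - [80,22,0,-4]
    - [120,33,0,-6]
    - [160,44,0,-8]
    - [200,55,0,-10]
    - [240,66,0,-12]
    - [280,77,0,-14]
    - [320,88,0,-16]
    - [369,100,0,-18.5]
    - [369,100,0,-18.5]
  fingers: 0

```text
t: 2.2
eef_pos: [504.0, -432.1, 218.1]
orientation: [-0.0, 0.999, -0.04, 0.001]
ft_force: [-0.2, -0.2, -0.2]
grip_width: 92.9
```

```bash
python3 - <<'E'
from h import *
s=arm.sense();p=arm.snapshot('wrist');save('w1',p['pixels']);print(s['t'],s['eef_pos'],p['mount'],p['intrinsics'])
W=world(p,toolT(s)@p['mount']);np.savez('w1.npz',W=W,im=p['pixels'])
for m in arm.masks_of(p,'batten'):
    Q=W[m['region']];Q=Q[np.isfinite(Q[:,2])];print(m['confidence'],m['bbox'],rect(Q),np.median(Q,0))
    Q=Q[abs(Q[:,2]-12)<4]; print(len(Q)); print(rect(Q) if len(Q)>5 else'')
E
```

```text
2.2 [ 503.99594961 -432.06648039  218.06501246] [[ 8.36138991e-04  9.71445344e-01  2.37261973e-01  6.47195894e+01]
 [ 9.99999116e-01 -5.67048053e-04 -1.20239268e-03 -3.01834911e-01]
 [-1.03351983e-03  2.37262769e-01 -9.71444960e-01 -1.66030985e+02]
 [ 0.00000000e+00  0.00000000e+00  0.00000000e+00  1.00000000e+00]] [[265.97160128   0.         257.31070445]
 [  0.         265.97160128 189.12285688]
 [  0.           0.           1.        ]]
0.86 [164.9, 179.5, 222.7, 222.2] (array([ 464.6, -334.5]), 93.6, 18.2, 51.92) [ 468.75602084 -334.12463298    7.92823372]
309
(array([ 466.4, -335.5]), 93.1, 13.4, 51.4)
0.69 [254.2, 126.5, 267.3, 224.4] (array([ 494.8, -433.7]), 146.1, 22.2, -6.05) [ 503.17358742 -434.46765466   12.09610082]
1346
(array([ 496.8, -434.4]), 139.3, 19.9, -5.6)
```

View pics/w1.png

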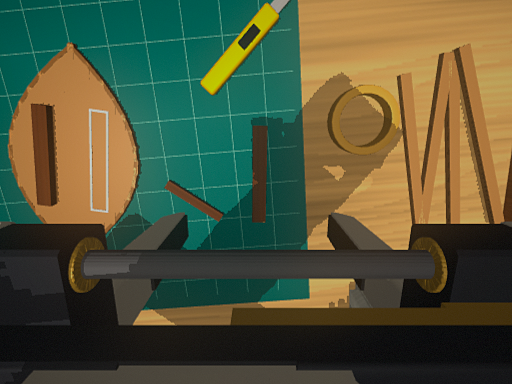

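The wrist view shows the large batten at (260,174), the small one at (194,200) and the white outline at (98,160). I'll measure the outline, the glued batten and the loose batten in this same frame.

```bash
python3 - <<'E'
from h import *
d=np.load('w1.npz');W=d['W'];im=d['im'].astype(int);r,g,b=[im[...,i] for i in range(3)]
def win(u0,u1,v0,v1):
    m=np.zeros(r.shape,bool);m[v0:v1,u0:u1]=1;return m
wh=win(84,114,104,217)&(b>150)
Q=W[wh];print('white',wh.sum(),rect(Q),np.median(Q,0))
gl=win(25,62,95,215)&(abs(W[...,2]-20)<3)
Q=W[gl];print('glued',gl.sum(),rect(Q),np.median(Q,0))
lo=win(240,280,115,235)&(r>g+10)&(abs(W[...,2]-12)<3)
Q=W[lo];print('loose',lo.sum(),rect(Q),np.median(Q,0), Q[:,0].min(),Q[:,0].max())
# line fit of centre by PCA
for n,m in(('glued',gl),('loose',lo)):
    Q=W[m][:,:2];c=Q.mean(0);u,s,v=np.linalg.svd(Q-c,full_matrices=False);print(n,c,np.degrees(np.arctan(v[0,1]/v[0,0])))
E
```

```text
white 435 (array([ 533.6, -208.1]), 145.8, 24.7, -13.47) [nan nan nan]
glued 1612 (array([ 548.2, -138.7]), 140.3, 22.5, -12.83) [ 553.22282053 -140.36818294   19.73743298]
loose 1274 (array([ 497. , -434.6]), 138.6, 18.4, -4.79) [ 503.23772146 -434.55770666   12.16542526] 427.3071067247663 566.7563671006718
glued [ 551.48793902 -140.16874083] -12.11105181313379
loose [ 500.99556991 -434.5752726 ] -4.990124082497524
```

```bash
python3 - <<'E'
from h import *
s=arm.sense();print(s['t'],s['eef_pos'],s['q'],s['joint_velocities'].round(3),s['orientation'])
p=arm.snapshot('wrist');s=arm.sense();print(s['t'],s['eef_pos'])
E
```

```text
2.3 [ 500.13832721 -433.68110527  218.07691587] [-7.84560561e-01  5.57639448e-01  1.33363446e+00 -2.30525142e-04
  1.25107779e+00  8.67368878e-01] [-0.037 -0.021  0.024 -0.004 -0.004 -0.01 ] [-1.76525859e-04  9.99178682e-01 -4.05191889e-02 -3.53335524e-04]
2.35 [ 499.21799681 -434.21028572  218.29625181]
```

```bash
cat > meas.py <<'E'
from h import *
s=arm.sense();p=arm.snapshot('wrist');im=p['pixels'].astype(int);r,g,b=[im[...,i] for i in range(3)]
W=world(p,toolT(s)@p['mount']);print(s['t'],s['eef_pos'],s['orientation'],s['joint_velocities'].round(3))
K=p['intrinsics'];T=toolT(s)@p['mount']
def win(u0,u1,v0,v1):
    m=np.zeros(r.shape,bool);m[v0:v1,u0:u1]=1;return m
def plane(m,z):
    v,u=np.nonzero(m);d=np.stack([(u-K[0,2])/K[0,0],-(v-K[1,2])/K[1,1],-np.ones(len(u))],-1)@T[:3,:3].T
    return T[:3,3]+d*((z-T[2,3])/d[:,2])[:,None]
wh=win(84,116,100,217)&(b>150)
print('white',wh.sum(),rect(plane(wh,8)))
gl=win(25,62,95,215)&(abs(W[...,2]-20)<3)
print('glued',gl.sum(),rect(W[gl]),np.median(W[gl],0))
lo=win(240,280,115,235)&(r>g+10)&(abs(W[...,2]-12)<3)
print('loose',lo.sum(),rect(W[lo]),np.median(W[lo],0))
E
python3 meas.py
```

```text
2.35 [ 499.21799681 -434.21028572  218.29625181] [-1.48252354e-04  9.99151615e-01 -4.11812623e-02 -3.61978464e-04] [-0.023 -0.013  0.011 -0.001 -0.    -0.002]
white 454 (array([ 533.9, -207.9]), 146.0, 25.5, -12.29)
glued 1624 (array([ 548.2, -138.4]), 140.4, 22.4, -11.97) [ 552.9528761  -140.35112174   19.70971978]
loose 1295 (array([ 497.5, -434.4]), 138.1, 18.5, -5.0) [ 502.50599443 -434.31267667   12.11309171]
```

Emit:
drive_tool:
  motion:
    - [-1,0,-35,0]
    - [-1,0,-70,0]
    - [-1,0,-105,0]
    - [-1,0,-135,0]
    - [-1,0,-160,0]
    - [-1,0,-180,0]
    - [-1,0,-195,0]
    - [-1,0,-205,0]
    - [-1,0,-210,-0.3]
    - [-1,0,-213,-0.3]

```text
t: 3.4
eef_pos: [497.8, -434.9, 5.8]
orientation: [0.0, 0.999, -0.045, -0.0]
ft_force: [0.3, -0.0, 0.6]
grip_width: 92.7
```

Emit:
drive_tool:
  motion:
    - [0,0,-2,0]
    - [0,0,-3,0]
    - [0,0,-3,0]
    - [0,0,-3,0]
    - [0,0,-3,0]
    - [0,0,-3,0]
    - [0,0,-3,0]
    - [0,0,-3,0]
    - [0,0,-3,0]
    - [0,0,-3,0]
  fingers: 255

```text
t: 4.4
eef_pos: [497.8, -434.9, 2.8]
orientation: [0.0, 0.999, -0.045, -0.0]
ft_force: [0.7, -1.2, 0.3]
grip_width: 19.6
```

Emit:
drive_tool:
  motion:
    - [0,0,15,0]
    - [0,0,40,0]
    - [0,15,70,0]
    - [6,45,90,-1]
    - [12,80,90,-2.5]
    - [19,120,90,-4]
    - [26,160,90,-5]
    - [32,195,90,-6]
    - [36,218,90,-7]
    - [36,226,90,-7]

```text
t: 5.4
eef_pos: [534.3, -207.1, 93.8]
orientation: [0.0, 0.995, -0.105, 0.0]
ft_force: [0.6, -0.6, 0.0]
grip_width: 19.2
```

Emit:
drive_tool:
  motion:
    - [0,0,0,0]
    - [0,0,0,0]
    - [0,0,0,0]
    - [0,0,0,0]
    - [0,0,0,0]
    - [0,0,0,0]
    - [0,0,0,0]
    - [0,0,0,0]
    - [0,0,0,0]
    - [0,0,0,0]

```text
t: 6.4
eef_pos: [534.3, -207.1, 93.9]
orientation: [0.0, 0.995, -0.105, 0.0]
ft_force: [0.5, 0.2, -0.4]
grip_width: 19.6
```

```bash
python3 - <<'E'
from h import *
s=arm.sense();p=arm.snapshot('wrist');save('w2',p['pixels']);print(s['t'],s['eef_pos'],s['orientation'],s['grip_width'],s['ft_force'])
np.savez('w2.npz',W=world(p,toolT(s)@p['mount']),im=p['pixels'],T=toolT(s)@p['mount'])
p=arm.snapshot('scene');save('s2',cv2.resize(p['pixels'][180:290,180:330],None,fx=5,fy=5,interpolation=cv2.INTER_CUBIC))
E
```

```text
6.4 [ 534.31358633 -207.07693016   93.87052118] [ 1.95430006e-04  9.94521101e-01 -1.04535024e-01  4.12864090e-04] 19.601361723643805 [ 0.4699974   0.20465557 -0.42594349]
```

View pics/w2.png

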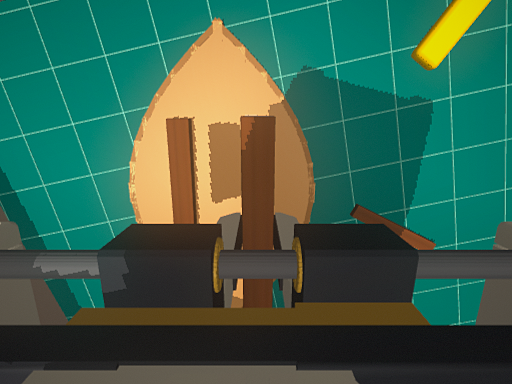

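View pics/s2.png

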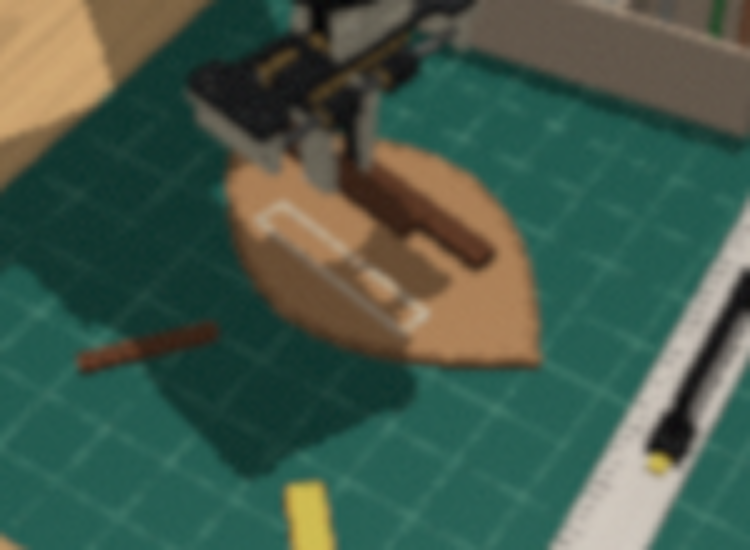

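The wrist view shows the held batten (258,165) parallel to the glued one (182,170) and hiding the outline. I'll compare the two battens' edges and ends in depth.

```bash
python3 - <<'E'
from h import *
d=np.load('w2.npz');W=d['W'];im=d['im'].astype(int);r,g,b=[im[...,i] for i in range(3)]
def win(u0,u1,v0,v1):
    m=np.zeros(r.shape,bool);m[v0:v1,u0:u1]=1;return m
th=np.radians(-12);ex=np.array([np.cos(th),np.sin(th)]);ey=np.array([-ex[1],ex[0]])
for n,m in(('held',win(236,280,112,205)&(W[...,2]>80)),('glued',win(160,200,110,215)&(abs(W[...,2]-20)<4)),('backing',win(140,310,60,205)&(abs(W[...,2]-8)<3))):
    P=W[m];a=P[:,:2]@ex;c=P[:,:2]@ey
    k=np.polyfit(a,c,1)[0];kz=np.polyfit(a,P[:,2],1)[0]
    print(n,m.sum(),'a',a.min(),a.max(),'c mid',(np.percentile(c,1)+np.percentile(c,99))/2,c.mean(),'wid',np.percentile(c,99)-np.percentile(c,1),'dyaw',np.degrees(k),'tilt',np.degrees(kz),'z',np.median(P[:,2]))
t=np.array([534.3,-207.1]);print('tcp',t@ex,t@ey)
for q in([533.9,-207.9],[548.2,-138.4]):print(np.array(q)@ex,np.array(q)@ey)
E
```

```text
held 2963 a 582.3195139857 634.970482880272 c mid -91.52148575540257 -91.51671023495936 wid 19.39784466706766 dyaw 0.04096045537159712 tilt -0.0425090550397766 z 103.15424958879785
glued 2177 a 546.8684449109836 634.8657813040841 c mid -21.263636961752088 -21.583659754186392 wid 19.713990561919886 dyaw -0.11943025458813258 tilt -0.0019396026385292405 z 19.94756981542909
backing 16300 a 553.385071259799 685.2362787620242 c mid -59.90988517501641 -57.600126791902056 wid 158.0714232633592 dyaw 1.4873002320687132 tilt -0.023801866512993652 z 8.048890707448493
tcp 565.6827742404304 -91.48715170804235
565.457844552791 -92.3528344649565
564.9954927314502 -21.39843903526303
```

Emit:
drive_tool:
  motion:
    - [0,-1.5,-15,0]
    - [0,-1.5,-32,0]
    - [0,-1.5,-48,0]
    - [0,-1.5,-60,0]
    - [0,-1.5,-69,0]
    - [0,-1.5,-75,0]
    - [0,-1.5,-78.5,0]
    - [0,-1.5,-80.5,0]
    - [0,-1.5,-81.5,0]
    - [0,-1.5,-82,0]

```text
t: 7.5
eef_pos: [534.5, -208.7, 12.1]
orientation: [0.0, 0.995, -0.104, 0.001]
ft_force: [0.4, -1.0, -0.7]
grip_width: 19.5
```

Emit:
drive_tool:
  motion:
    - [0,0,0,0]
    - [0,0,-0.3,0]
    - [0,0,-0.6,0]
    - [0,0,-0.9,0]
    - [0,0,-1.2,0]
    - [0,0,-1.2,0]
    - [0,0,-1.2,0]
    - [0,0,-1.2,0]
    - [0,0,-1.2,0]
    - [0,0,-1.2,0]

```text
t: 8.5
eef_pos: [534.5, -208.7, 10.9]
orientation: [0.0, 0.995, -0.105, 0.001]
ft_force: [-0.2, -0.6, 0.3]
grip_width: 19.9
```

Emit:
drive_tool:
  motion:
    - [0,0,-0.2,0]
    - [0,0,-0.4,0]
    - [0,0,-0.6,0]
    - [0,0,-0.8,0]
    - [0,0,-0.8,0]
    - [0,0,-0.8,0]
    - [0,0,-0.8,0]
    - [0,0,-0.8,0]
    - [0,0,-0.8,0]
    - [0,0,-0.8,0]

```text
t: 9.5
eef_pos: [534.5, -208.7, 10.7]
orientation: [0.0, 0.995, -0.104, 0.001]
ft_force: [-3.0, 0.9, 7.4]
grip_width: 19.3
```

Emit:
drive_tool:
  motion:
    - [0,0,0,0]
    - [0,0,0,0]
    - [0,0,0,0]
    - [0,0,0,0]
    - [0,0,0,0]
    - [0,0,0,0]
    - [0,0,0,0]
    - [0,0,0,0]
    - [0,0,0,0]
    - [0,0,0,0]
  fingers: 150

```text
t: 10.5
eef_pos: [534.6, -208.7, 10.7]
orientation: [0.0, 0.995, -0.104, 0.001]
ft_force: [0.6, 0.4, 0.0]
grip_width: 38.3
```

Emit:
drive_tool:
  motion:
    - [0,0,8,0]
    - [0,0,25,0]
    - [0,0,55,0]
    - [0,0,90,0]
    - [0,0,125,0]
    - [0,0,160,0]
    - [0,0,190,0]
    - [0,0,205,0]
    - [0,0,210,0]
    - [0,0,210,0]

```text
t: 11.5
eef_pos: [534.6, -208.7, 221.2]
orientation: [0.0, 0.995, -0.104, 0.001]
ft_force: [0.1, 0.4, 0.2]
grip_width: 38.3
```

```bash
python3 - <<'E'
from h import *
s=arm.sense();p=arm.snapshot('wrist');save('w3',p['pixels']);print(s['t'],s['eef_pos'],s['orientation'],s['joint_velocities'].round(3))
W=world(p,toolT(s)@p['mount']);np.savez('w3.npz',W=W,im=p['pixels'])
m=(abs(W[...,2]-20)<3.5)&(abs(W[...,0]-543)<110)&(W[...,1]>-270)&(W[...,1]<-90)
n,l,st,c=cv2.connectedComponentsWithStats(m.astype(np.uint8))
for i in range(1,n):
    if st[i,4]>300:
        Q=W[l==i];k=np.polyfit(Q[:,0],Q[:,1],1)[0];print(st[i],rect(Q),np.median(Q[:,2]),Q[:,:2].mean(0),np.degrees(np.arctan(k)))
E
```

```text
11.5 [ 534.56349535 -208.67487715  221.17321154] [ 4.86094384e-04  9.94528890e-01 -1.04454789e-01  1.11737501e-03] [ 0.001  0.026  0.022 -0.001 -0.013  0.   ]
[ 197  122   18   98 1384] (array([ 548.5, -138.2]), 138.0, 20.4, -12.13) 19.969187471335914 [ 553.58452481 -139.50331152] -12.15339078897058
[ 250  122   15   98 1367] (array([ 533.6, -208.8]), 138.0, 19.0, -11.65) 20.09601135817877 [ 536.10796471 -209.56823315] -11.563116661818345
```

View pics/w3.png

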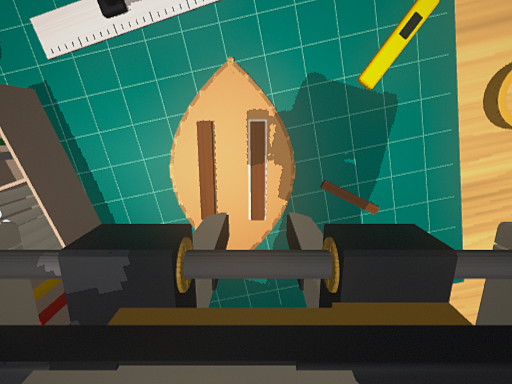

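```bash
python3 - <<'E'
import cv2
b=cv2.imread('pics/w3.png');cv2.imwrite('pics/w3z.png',cv2.resize(b[105:230,185:290],None,fx=4.5,fy=4.5,interpolation=cv2.INTER_CUBIC))
E
```

```text
(no output)
```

View pics/w3z.png

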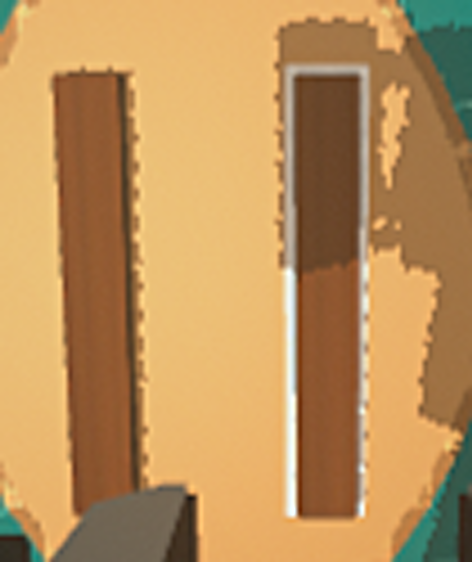

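Emit:
drive_tool:
  motion:
    - [-1,25,5,0]
    - [-3,65,10,1]
    - [-5,110,15,2]
    - [-8,155,20,3]
    - [-10,200,20,4]
    - [-12,245,20,5]
    - [-14,290,20,6]
    - [-16,335,20,7]
    - [-19,380,20,8]
    - [-21,425,20,9]
  fingers: 0

```text
t: 12.55
eef_pos: [512.3, 218.1, 239.0]
orientation: [0.001, 1.0, -0.026, -0.001]
ft_force: [0.8, -0.5, -0.3]
grip_width: 93.0
```

Emit:
drive_tool:
  motion:
    - [-2,40,0,1]
    - [-4,75,0,2]
    - [-6,105,0,3]
    - [-7,125,0,3]
    - [-7,135,0,3]
    - [-7,136,0,3]
    - [-7,136,0,3]
    - [-7,136,0,3]
    - [-7,136,0,3]
    - [-7,136,0,3]

```text
t: 13.55
eef_pos: [505.5, 353.6, 239.2]
orientation: [0.001, 1.0, 0.0, -0.0]
ft_force: [0.3, -0.7, 0.3]
grip_width: 93.1
```

```bash
python3 - <<'E'
from h import *
s=arm.sense();p=arm.snapshot('wrist');save('w4',p['pixels']);print(s['t'],s['eef_pos'],s['orientation'],s['joint_velocities'].round(3),s['ft_force'])
W=world(p,toolT(s)@p['mount']);np.savez('w4.npz',W=W,im=p['pixels'])
X,Y,Z=[W[...,i] for i in range(3)]
bx=(abs(X-505)<125)&(abs(Y-352)<80)
im=p['pixels'].astype(int);r,g,b=[im[...,i] for i in range(3)]
m=bx&(abs(Z-61)<5);Q=W[m];print('grip',m.sum(),rect(Q),np.median(Q,0),Q.min(0),Q.max(0),np.degrees(np.arctan(np.polyfit(Q[:,0],Q[:,1],1)[0])))
m=bx&(abs(Z-5)<4)&(r>0.8*g);Q=W[m];print('mirror',m.sum(),rect(Q),np.median(Q,0),Q.min(0),Q.max(0))
E
```

```text
13.55 [505.53049391 353.59319917 239.15058171] [ 5.37675731e-04  9.99999770e-01  3.36668021e-05 -4.12075048e-04] [ 0.003  0.002 -0.003 -0.001 -0.     0.001] [ 0.28695267 -0.70946876  0.31232866]
grip 701 (array([505. , 353.3]), 69.3, 18.0, 3.79) [506.38143369 353.73395733  60.86123711] [470.38216392 342.86821639  56.00694891] [539.94637026 364.17893241  63.37181295] 3.6055436273884944
mirror 7386 (array([504.9, 363.8]), 249.4, 136.0, 0.04) [520.54385023 356.83728608   5.09888128] [380.12706995 295.74159942   1.000461  ] [629.53778934 431.87539039   7.92415032]
```

View pics/w4.png

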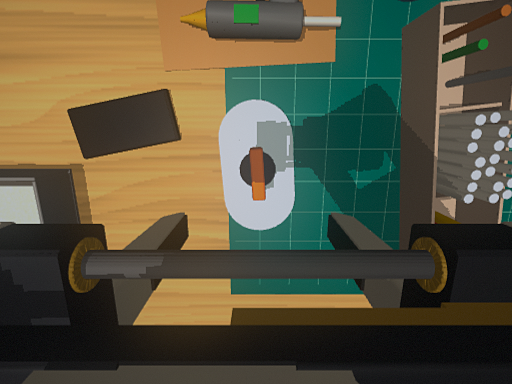

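The wrist view shows the mirror (257,165) with the orange grip (258,174); the glue gun is clear of it. I'll check the mirror's yaw from its own outline.

```bash
python3 - <<'E'
from h import *
d=np.load('w4.npz');W=d['W'];im=d['im'].astype(int);r,g,b=[im[...,i] for i in range(3)]
m=np.zeros(r.shape,bool);m[90:240,205:305]=1
m&=(b>r-5)&(r>0.8*g)&(W[...,2]<9)
n,l,st,c=cv2.connectedComponentsWithStats(m.astype(np.uint8));i=1+st[1:,4].argmax();m=l==i
Q=W[m];Q=Q[np.isfinite(Q[:,0])];print(len(Q),rect(Q),Q.min(0),Q.max(0))
h=cv2.convexHull(Q[:,:2].astype(np.float32));print(cv2.fitEllipse(h), cv2.moments(h)['m10']/cv2.moments(h)['m00'],cv2.moments(h)['m01']/cv2.moments(h)['m00'])
M=cv2.moments(h);print(np.degrees(.5*np.arctan2(2*M['mu11'],M['mu20']-M['mu02'])))
E
```

```text
7025 (array([505.3, 353.1]), 200.8, 109.6, 3.78) [ 4.05508506e+02  2.95741599e+02 -4.96958374e-02] [605.363615   410.33059042   7.92415032]
((505.2145690917969, 353.4486999511719), (125.14981079101562, 206.61387634277344), 93.79530334472656) 505.29626333345664 353.21990968362223
3.792277233891435
```

Emit:
drive_tool:
  motion:
    - [0,0,-25,2]
    - [0,0,-60,3.8]
    - [0,-0.4,-95,3.8]
    - [0,-0.4,-125,3.8]
    - [0,-0.4,-150,3.8]
    - [0,-0.4,-172,3.8]
    - [0,-0.4,-189,3.8]
    - [0,-0.4,-200,3.8]
    - [0,-0.4,-206,3.8]
    - [0,-0.4,-209,3.8]

```text
t: 14.6
eef_pos: [505.6, 353.3, 30.1]
orientation: [0.001, 0.999, 0.033, -0.0]
ft_force: [0.4, -0.1, 0.6]
grip_width: 93.3
```

Emit:
drive_tool:
  motion:
    - [0,0,0,0]
    - [0,0,0,0]
    - [0,0,0,0]
    - [0,0,0,0]
    - [0,0,0,0]
    - [0,0,0,0]
    - [0,0,0,0]
    - [0,0,0,0]
    - [0,0,0,0]
    - [0,0,0,0]
  fingers: 255

```text
t: 15.6
eef_pos: [505.6, 353.3, 30.1]
orientation: [0.001, 0.999, 0.033, -0.0]
ft_force: [0.4, -5.2, 1.9]
grip_width: 17.7
```

Emit:
drive_tool:
  motion:
    - [0,0,4,0]
    - [0,0,12,0]
    - [0,0,25,0]
    - [0,0,45,0]
    - [0,0,70,0]
    - [0,0,98,0]
    - [0,0,126,0]
    - [0,0,152,0]
    - [0,0,170,0]
    - [0,0,178,0]

```text
t: 16.6
eef_pos: [506.1, 353.7, 211.0]
orientation: [-0.0, 0.999, 0.033, 0.001]
ft_force: [-0.2, -0.2, -3.9]
grip_width: 18.0
```

```bash
cat > level.py <<'E'
from h import *
import sys
s=arm.sense();p=arm.snapshot('wrist');save(sys.argv[1],p['pixels']);print(s['t'],s['eef_pos'],s['orientation'],s['grip_width'],s['ft_force'],s['ft_torque'])
M=toolT(s);Wt=world(p,p['mount']) # tool coordinates
im=p['pixels'].astype(int);r,g,b=[im[...,i] for i in range(3)]
zt=Wt[...,2]
m=(abs(zt-25)<10)&(abs(Wt[...,0])<115)&(abs(Wt[...,1])<70)&(b>r-5)&(r>.8*g)
Q=Wt[m];c,*_=np.linalg.lstsq(np.c_[Q[:,:2],np.ones(len(Q))],Q[:,2],rcond=None)
print('n',len(Q),'tilt deg about x,y (tool)',np.degrees(c[:2]),'top z tool',c[2]);
print('tool-frame rect',rect(Q));
W=np.c_[Q,np.ones(len(Q))]@M.T
c,*_=np.linalg.lstsq(np.c_[W[:,:2],np.ones(len(W))],W[:,2],rcond=None)
print('world rect',rect(W),'slopes deg',np.degrees(c[:2]),'z min/med/max',np.percentile(W[:,2],[1,50,99]))
E
python3 level.py w5
```

```text
16.6 [506.10512593 353.65771072 210.95739744] [-3.27449006e-04  9.99446650e-01  3.32400888e-02  1.17574726e-03] 18.009546797759608 [-0.20566027 -0.19036966 -3.86241794] [-0.00747244 -0.00733662 -0.00819284]
n 18213 tilt deg about x,y (tool) [-0.00716598 -0.04862498] top z tool 24.9650345943591
tool-frame rect (array([ 7.8, -0. ]), 183.1, 110.1, -0.05)
world rect (array([513.9, 354.2]), 183.1, 110.1, 3.86) slopes deg [ 0.14372973 -0.00608413] z min/med/max [184.57563877 186.08505816 187.71576194]
```

View pics/w5.png

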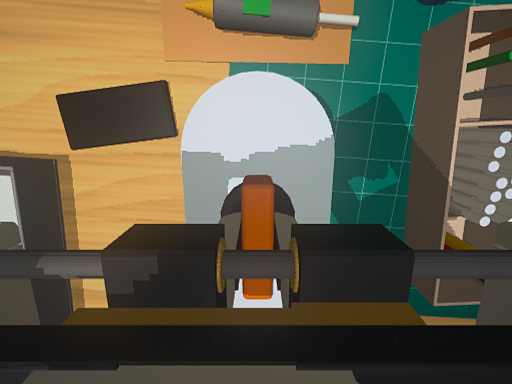

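Emit:
drive_tool:
  motion:
    - [0,-6,0,0]
    - [1,-18,0,-0.5]
    - [3,-36,0,-1]
    - [5,-60,0,-2]
    - [7,-88,0,-3]
    - [9,-118,0,-4]
    - [11,-148,0,-5]
    - [13,-178,0,-6]
    - [15,-206,0,-7]
    - [16,-230,0,-8]

```text
t: 17.65
eef_pos: [521.6, 120.9, 210.4]
orientation: [-0.0, 0.999, -0.038, 0.001]
ft_force: [0.3, 0.8, -4.0]
grip_width: 18.1
```

Emit:
drive_tool:
  motion:
    - [1,-28,0,-1]
    - [3,-58,0,-2]
    - [5,-88,0,-3]
    - [7,-118,0,-4]
    - [9,-148,0,-5]
    - [12,-178,0,-6]
    - [14,-206,0,-7]
    - [16,-230,0,-7.5]
    - [17,-248,0,-7.8]
    - [17,-256,0,-7.8]

```text
t: 18.65
eef_pos: [537.6, -137.4, 209.8]
orientation: [0.0, 0.994, -0.107, 0.0]
ft_force: [0.3, 0.9, -4.1]
grip_width: 17.9
```

Emit:
drive_tool:
  motion:
    - [1,-6,0,0]
    - [2,-16,-5,0]
    - [3,-26,-15,0.2]
    - [4,-33,-30,0.2]
    - [4,-36,-48,0.2]
    - [4,-36,-66,0.2]
    - [4,-36,-84,0.2]
    - [4,-36,-100,0.2]
    - [4,-36,-111,0.2]
    - [4,-36,-116,0.2]

```text
t: 19.65
eef_pos: [540.9, -173.1, 92.1]
orientation: [-0.0, 0.994, -0.105, -0.001]
ft_force: [-0.5, 0.0, -3.5]
grip_width: 17.8
```

Emit:
drive_tool:
  motion:
    - [0,0,-3,0]
    - [0,0,-6,0]
    - [0,0,-9,0]
    - [0,0,-12,0]
    - [0,0,-14,0]
    - [0,0,-14,0]
    - [0,0,-14,0]
    - [0,0,-14,0]
    - [0,0,-14,0]
    - [0,0,-14,0]

```text
t: 20.65
eef_pos: [541.0, -173.1, 78.2]
orientation: [-0.0, 0.994, -0.105, -0.001]
ft_force: [-0.3, -0.6, -2.7]
grip_width: 18.2
```

```bash
python3 level.py w6; python3 - <<'E'
from h import *
p=arm.snapshot('scene');save('s6',cv2.resize(p['pixels'][150:300,170:350],None,fx=4,fy=4,interpolation=cv2.INTER_CUBIC))
E
```

```text
20.65 [ 540.96548312 -173.11231663   78.15213931] [-1.86269494e-04  9.94467239e-01 -1.05043673e-01 -8.38379198e-04] 18.160224830378404 [-0.30821589 -0.59131614 -2.66271953] [ 0.00237469  0.04200599 -0.043654  ]
n 18157 tilt deg about x,y (tool) [-0.03583224 -0.04644717] top z tool 24.992121852250193
tool-frame rect (array([7.7, 0.3]), 182.4, 110.0, -0.39)
world rect (array([ 548.4, -175. ]), 182.4, 110.0, -11.67) slopes deg [-0.06792213 -0.02160411] z min/med/max [51.56826567 53.10397949 54.67886383]
```

View pics/w6.png

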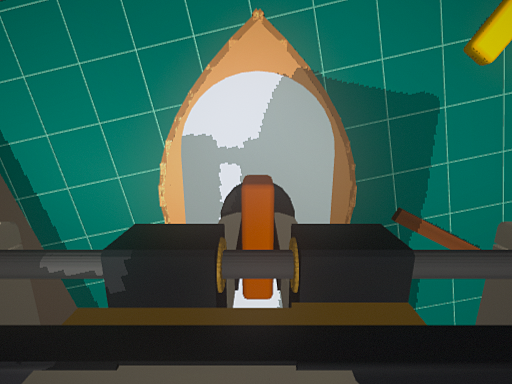

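View pics/s6.png

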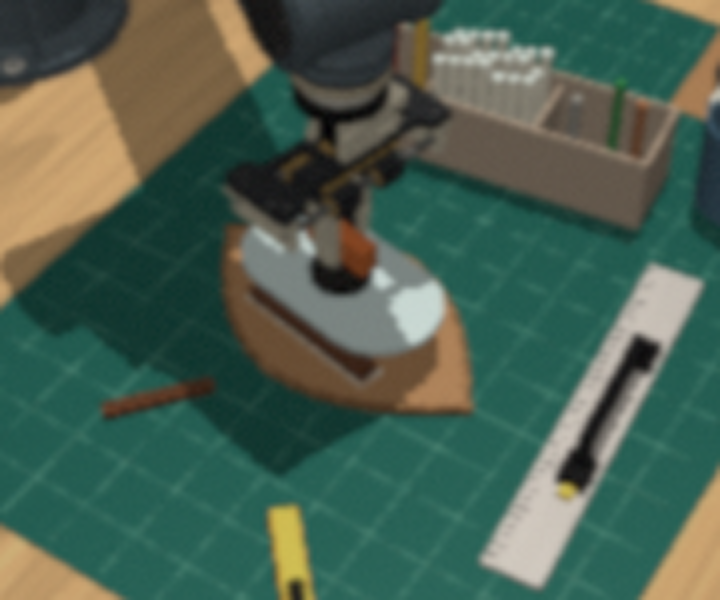

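The wrist view shows the mirror centred on the backing: tip at (258,12), mirror axis at column 258. The scene view shows nothing touching. Underside is about 48 mm above the table, so I'll lower it 18 mm.

Emit:
drive_tool:
  motion:
    - [0.2,-0.2,-3,0]
    - [0.4,-0.3,-6,0]
    - [0.4,-0.3,-9,0]
    - [0.4,-0.3,-12,0]
    - [0.4,-0.3,-14,0]
    - [0.4,-0.3,-16,0]
    - [0.4,-0.3,-17,0]
    - [0.4,-0.3,-18,0]
    - [0.4,-0.3,-18,0]
    - [0.4,-0.3,-18,0]

```text
t: 21.75
eef_pos: [541.4, -173.5, 60.2]
orientation: [-0.0, 0.994, -0.105, -0.001]
ft_force: [0.2, -0.1, -3.8]
grip_width: 17.6
```

Emit:
drive_tool:
  motion:
    - [0,0,0,0]
    - [0,0,0,0]
    - [0,0,0,0]
    - [0,0,0,0]
    - [0,0,0,0]
    - [0,0,0,0]
    - [0,0,0,0]
    - [0,0,0,0]
    - [0,0,0,0]
    - [0,0,0,0]

```text
t: 22.75
eef_pos: [541.4, -173.4, 60.2]
orientation: [-0.0, 0.994, -0.105, -0.001]
ft_force: [-0.6, -0.6, -3.2]
grip_width: 17.8
```

```bash
python3 level.py w7; python3 - <<'E'
from h import *
for n in('scene','top'):
    p=arm.snapshot(n);W=world(p);save(n+'7',p['pixels'])
    X,Y,Z=[W[...,i] for i in range(3)]
    m=(abs(X-553)<190)&(abs(Y-95)<70)&(Z>60)&(Z<130);print(n,'caddy',rect(W[m]))
p=cv2.imread('pics/scene7.png');cv2.imwrite('pics/s7.png',cv2.resize(p[190:275,200:310],None,fx=6.5,fy=6.5,interpolation=cv2.INTER_CUBIC))
E
```

```text
22.75 [ 541.4051793  -173.41243363   60.18982225] [-1.66171938e-04  9.94469304e-01 -1.05024323e-01 -8.17130835e-04] 17.831887577308116 [-0.55744911 -0.60895651 -3.18697642] [ 0.04106311  0.01098957 -0.05447365]
n 18176 tilt deg about x,y (tool) [-0.02903701 -0.05958685] top z tool 24.98736534935722
tool-frame rect (array([7.5, 0.1]), 182.5, 110.1, 0.1)
world rect (array([ 548.7, -175.1]), 182.5, 110.1, -12.15) slopes deg [-0.07513173 -0.03558014] z min/med/max [33.61134823 35.14038622 36.67452573]
scene caddy (array([587.9,  98. ]), 314.1, 100.0, 7.65)
top caddy (array([556.4,  95.1]), 376.9, 92.8, 7.27)
```

View pics/s7.png

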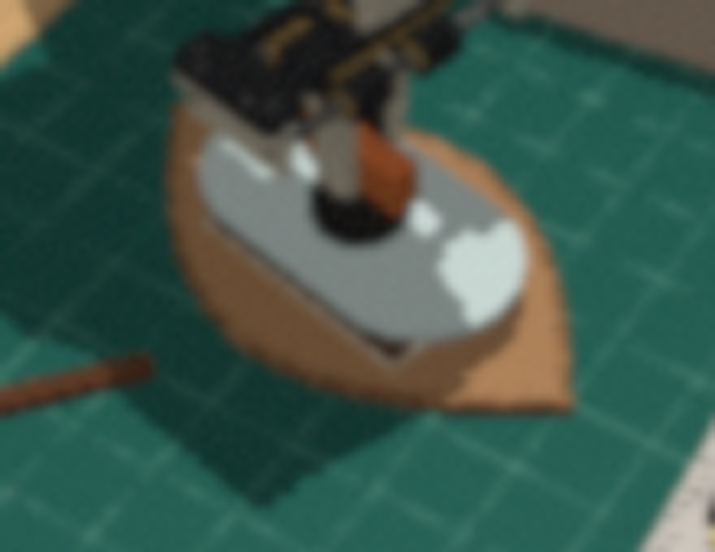

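```bash
python3 -c "
from cell import arm
print(arm.close_job());s=arm.sense();print(s['t'],s['eef_pos'],s['grip_width'],s['ft_force'])"
```

```text
the job is handed in; nothing more can be done
None
the job is handed in; nothing more can be done
```

The job is handed in at about 23 s. The batten lies on its outlined place, released, and the mirror is held still about 10 mm above the battens.

**Batten:** I took the larger brown batten and lowered it until the wrist felt about 7 N of contact, then let go. Afterwards its centre was 72 mm from the glued batten's, as it should be. It was parallel to within about 0.5° and flat (top at 20 mm), with the white outline showing on both sides.

**Mirror:** I carried it by the orange grip with its underside about 180 mm up, well above the tallest stick at 121 mm. Last wrist picture and arm reading:

| Check | Measured | Wanted |
|---|---|---|
| Underside height | about 30 mm | about 30 mm (10 mm above the batten tops) |
| Tilt | under 0.1° | level |
| Centre | within about 1 mm of the seat | over the seat |
| Lengthwise direction | -12.1° | -12.1° |

- **Wrist force:** it read about 3 N, which is just the mirror's weight, so nothing was touching.
- **Caddy:** in the top picture it is where it started, within 3 mm. The scene picture disagreed (centre about 33 mm off along x), which I put down to the arm hiding part of the caddy.
- **Bystanders:** I did not measure the other things again at the end; no move went near them.
- **After hand-in:** no reading was possible.

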